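# Snap the retaining clip onto the trimming-wheel spindle

## Task

The trimming wheel on the bench spindle is not secured yet. Take the smaller of the two spring clips by its upright tab, slide it sideways into the groove between the wheel's hub and the spindle head until it snaps fully home round the spindle, and let go. The spindle is clamped at a height nobody noted, so feel for the hub; press gently, with no more than about 20 N, and leave the big clip and everything else where it is.

Things in the scene. Friction and masses are not known exactly. Their poses are not given: they have to be found in the camera images.
- clip: the smaller of two flat C-shaped steel spring clips, lying flat; 54 mm long, 29 wide, 5.5 thick, 60 g, oiled except its tab. Origin: bore centre (where the spindle's axis comes to lie) at the underside; z up, x out through the open mouth: push it along +x. Arms end 15 mm ahead of the origin, mouth 21 mm wide, throat 11.6. The solid back begins 8.2 mm behind the origin: it stops on the groove's core.
- clip_tab (a point): middle of the clip's upright thumb tab, 29 mm behind the origin and 25 mm above the underside. The tab is 10 mm thick along the clip's y, 19 mm long along x, and its top is 45 mm above the underside. Grip it across y, with about 40 N. Axes as the clip's.
- clip_left (a joint): how far the clip's arm on its +y side is sprung open, rad; 0 = relaxed, about 0.12 as the throat passes the core. Pressing the clip in takes about 4 to 12 N; then it snaps over and runs easily until its back meets the core, where the force rises sharply
- clip_right (a joint): the same for the arm on its -y side
- big_clip: the other clip, same form but larger in plan (74 mm long, 46 mm wide, same tab, centred 40 mm behind its bore): it does not fit this spindle; leave it. Origin: centre of its bore, at the underside
- stand: bench spindle fixed to the worktop: grey foot 110x110x28 mm, upright spindle with a stone wheel 100 mm across and on it a flat pale metal hub 72 mm across. Right above the hub is the groove, 7 mm high, round core 16 mm across; above it the spindle head, 24 mm across, 11 mm high. Push the clip in from any side. Origin: on the spindle's axis at the worktop, z up.
- stand_axis (a point): point on the spindle's axis 72 mm above the worktop, fixed to the foot: the middle height of the hub's top. Spindle, wheel and hub are height-adjustable as one and are clamped anywhere up to 12 mm higher or lower; this is not measured. Feel for the hub's top, the groove's floor, e.g. by lowering the clip onto the hub beside the head, then slide it in on or under 1 mm above the hub.
- separator_jar: bystander: round jar with blue lid, 54 mm wide, 62 mm high; origin under its centre
- stone_model_c: bystander: dental stone model, 52x68x23 mm; origin under its centre
- wax_disc: bystander: flat disc of wax in a lid, 50 mm wide, 6 mm high; origin under its centre
- tape_1: bystander: roll of tape lying flat, 104 mm wide, 25 mm high; origin under its centre
- jelly_jar: bystander: oblong jar with blue lid, 45x67x63 mm; origin under its centre
- impression_tray_c: bystander: metal impression tray, 80x81x15 mm; origin under its centre

How it is judged:
By the outcome, as a careful person would: the job done as asked, in the order asked, and still so for the second after the job is handed in, with the robot touching nothing.
It also fails if it takes over 42 s, if anything falls off the work surface, if the arm or the gripper's body presses on something with over 40 N, if the wrist force passes 120 N, or if a joint passes its speed limit or range.

## Robot

A 7-joint arm with a two-finger parallel gripper is mounted at the origin on a cart in front of the work surface, level with it; the furniture and walls round the work are solid. World frame = base frame: x ahead of the robot, y to its left, z up, the work surface at z = 0. Lengths are in m, angles in rad, forces in N, time in s.
With the tool pointing down it reaches from about 0.4 to 0.875 m from the base axis. Payload 19.3 kg.
Tool frame: the origin (TCP) lies at the very end of the fingers, on their centre line; the grasp point (between the pads) lies 19 mm behind it; z points along the fingers, y is the line along which they close (so a half turn about z gives the same grasp; the last joint's range is limited). The gripper opens to 85 mm and grips with 20 to 120 N. Pads are 22 mm wide; open, the fingers measure 114 mm over their backs; the gripper's body (76 mm by 85 mm) begins 54 mm behind the grasp point. The pads swing forward as they close: fully open they stand 13 mm farther back than shut.
Start: joints at [1.134, 0.521, -0.036, 1.599, 0.021, 1.021, -0.113], TCP at [0.224, -0.583, 0.231] pointing down, gripper open.
Joint ranges: [-2.91, 2.91], [-0.3, 2.13], [-1.5, 1.42], [0.17, 2.43], [-1.26, 4.41], [0.16, 1.93], [-2.52, 2.52]. Speed limits (rad/s): [1.89, 1.89, 2.39, 2.39, 3.01, 3.01, 3.01].

## Interface

Orientations are given as [roll, pitch, yaw] about the fixed x, y, z axes, in that order (R = Rz(yaw) Ry(pitch) Rx(roll)).
In Python, from workcell import bot gives the robot as it stands.
- The arm moves only by the tool carry_out, never from a script. Its argument "rows" is a list that holds one entry, the list of rows, each a list of 4 numbers: the shift along the tool's x, y, z in m, then the turn about the tool's z in degrees. In form: [[[x, y, z, twist], ...]]. A call has 1 to 12 rows; each row is the pose to reach, as a shift and turn from the pose commanded when the call began, along the tool's axes at that moment; what a row does not reach only later rows make up. A row lasts 1/12 s, in which the tool goes at most 41.7 mm and 7.16 degrees, less where a joint would pass 70% of its speed; a pose out of reach is approached as far as the arm can. A call with a gripper value outside its range is refused whole. "grip" is the finger opening in m, from 0 to 0.0854, set as the call begins (left out, the last holds). The fingers move at their own pace and stop on an object; "grip_force" is the grip in N (left out, the last holds). Time passes only in rows, so rows that repeat a pose let the fingers close. It gives the time, the measured TCP pose, the force, the opening and the grip force at its end, in the units of the state.
- bot.observe(): the state, without advancing time (a new reading comes with each control period).
- bot.grab_frame(name): name is "scene" or "top" or "wrist"; returns a dict with "pixels" (420x560x3 uint8, red, green, blue), "K" (3x3 intrinsics, pixels), "pose" (4x4, takes a point from camera to world coordinates). Camera axes: x right, y down, z forward; pixel columns grow to the right and rows downward; lengths in m; the calibration is good to about 2 mm. The wrist camera is an equidistant fisheye: a pixel r from the principal point sees the ray r / f radians off the axis. A picture is of the moment at which its call begins. There is no depth.
- bot.job_done(): hands the job in; it is judged then, once.
Trained networks look in a picture, given as the dict that the camera call returned (one of the last four; its "shot" number tells which), for a name from the list of things; names that differ only in an ending like _2 or _b are one class to them, and where a whole thing is asked for, a point or a joint stands for the part that bears it (a point fixed in the world has none). Each returns a list of dicts, best first, with "conf" (0 to 1); they miss things now and then, are a little off and sometimes report something else, mostly with a low value. They report only what shows in the picture. A call takes as long as a camera call.
- bot.look_for(picture, label): "position" ([column, row] in pixels, amid what is visible of it).
- bot.regions_of(picture, label): "region" (420x560 bool, what is visible of it) and "position" ([column, row] in pixels, amid what is visible of it).
- bot.spot_point(picture, label): "position" ([column, row] in pixels: a listed point, or the origin of a listed thing).
The state is a dict: "clock": time; "qpos": joint angles; "qd": joint speeds; "joint_efforts": joint torques, N m; "position": TCP position; "tool_rot": TCP orientation; "force": force on the tool from outside, world axes, zero at the start; "moment": the same for the moment, N m; "grip_width": finger opening in m; "finger_force": force on a finger pad.
Only numpy, scipy, OpenCV 4.12 (cv2) and the standard library are available. Lean on these libraries where they do the work, as an engineer would, in place of code of your own. Each camera call takes 0.05 s, during which the arm holds its last target. There are 200 camera calls.

## Working session

There is one attempt and no reset: what is moved stays moved. The work goes in short steps, Python scripts to look and compute and a tool call to move; the robot and the scene stay as the last step left them, time stands still between calls to the robot, and variables do not carry over. Pictures are saved under pics/ and viewed, at most 11 in all, crops included, and the job is handed in when it is done.

Besides the shell and the picture viewer there is one more tool, called as name([rows], argument=value, ...), one row to a line, values as JSON. carry_out: Moves the arm, as the interface text tells. Its arguments: {"type":"object","properties":{"rows":{"type":"array","items":{"type":"array","items":{"type":"array","items":{"type":"number"}}}},"grip":{"type":"number"},"grip_force":{"type":"number"}},"required":["rows"]}

```bash
mkdir -p pics
cat > h.py <<'E'
import numpy as np, cv2
from workcell import bot
from scipy.spatial.transform import Rotation as R
def ray(f,p,fish=False):
    K=np.array(f["K"]);T=np.array(f["pose"])
    a=(p[0]-K[0,2])/K[0,0];b=(p[1]-K[1,2])/K[1,1]
    if fish:
        r=np.hypot(a,b);d=np.array([a/r*np.sin(r),b/r*np.sin(r),np.cos(r)]) if r>1e-9 else np.array([0,0,1.])
    else: d=np.array([a,b,1.])
    d=T[:3,:3]@d
    return T[:3,3],d/np.linalg.norm(d)
def at_z(f,p,z,fish=False):
    o,d=ray(f,p,fish);return o+d*(z-o[2])/d[2]
def tri(rs):
    A=0;b=0
    for o,d in rs:
        P=np.eye(3)-np.outer(d,d);A=A+P;b=b+P@o
    x=np.linalg.solve(A,b);return x,[float(np.linalg.norm((np.eye(3)-np.outer(d,d))@(x-o))) for o,d in rs]
def save(f,n,crop=None,s=1):
    im=f["pixels"][:,:,::-1]
    if crop: im=im[crop[1]:crop[3],crop[0]:crop[2]]
    cv2.imwrite("pics/"+n,cv2.resize(im,None,fx=s,fy=s,interpolation=cv2.INTER_CUBIC))
E
python3 - <<'E'
from h import *
np.set_printoptions(precision=4,suppress=True)
F={n:bot.grab_frame(n) for n in("scene","top","wrist")}
im=np.hstack([F["scene"]["pixels"],F["top"]["pixels"]])
for n in F: save(F[n],n+"0.png")
for n in F:
    print(n,np.array(F[n]["pose"])[:3,3],F[n]["K"][0][0])
    for l in("clip","big_clip","clip_tab","stand","stand_axis"):
        print(l,[(np.round(r["position"],1).tolist(),round(r["conf"],2)) for r in bot.spot_point(F[n],l)[:3]])
s=bot.observe();print(s)
E
```

```text
scene [0.1461 0.5753 0.9054] 389.8616873153813
clip [([311.9, 212.0], 0.65)]
big_clip [([328.9, 182.4], 0.67)]
clip_tab [([317.4, 207.8], 0.52)]
stand [([259.7, 245.6], 0.67)]
stand_axis [([255.4, 228.8], 0.87)]
top [ 0.346  -0.0756  1.4288] 473.71859013698366
clip [([315.3, 247.0], 0.54)]
big_clip [([358.0, 248.0], 0.57)]
clip_tab [([305.8, 249.5], 0.38)]
stand [([247.3, 222.1], 0.69)]
stand_axis [([249.1, 217.7], 0.9)]
wrist [ 0.2938 -0.5564  0.3733] 325.19226210127806
clip []
big_clip []
clip_tab []
stand []
stand_axis []
{'clock': 0.9, 'qpos': array([ 1.1338,  0.5214, -0.0363,  1.5995,  0.0212,  1.0211, -0.1128]), 'qd': array([ 0.0012, -0.0011, -0.0001, -0.0014,  0.001 ,  0.001 , -0.0009]), 'joint_efforts': array([  0.    , -92.6863,   1.9795, -37.0258,   0.0182,   0.0018,
        -0.    ]), 'position': array([ 0.2241, -0.5834,  0.2313]), 'tool_rot': array([-3.1416, -0.    ,  0.3668]), 'force': array([-0.059 ,  0.3033, -0.6899]), 'moment': array([-0.0431, -0.0117,  0.0294]), 'finger_force': 0.0, 'grip_width': 0.08538417596099883}
```

View images.

Run:
```python
import cv2,numpy as np
a=cv2.imread("pics/scene0.png")[130:330,180:420];b=cv2.imread("pics/top0.png")[140:340,180:420]
cv2.imwrite("pics/m0.png",np.vstack([cv2.resize(a,(720,600))])); 
cv2.imwrite("pics/m1.png",np.vstack([cv2.resize(b,(720,600))]))
```

```text
(no output)
```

View pics/m0.png

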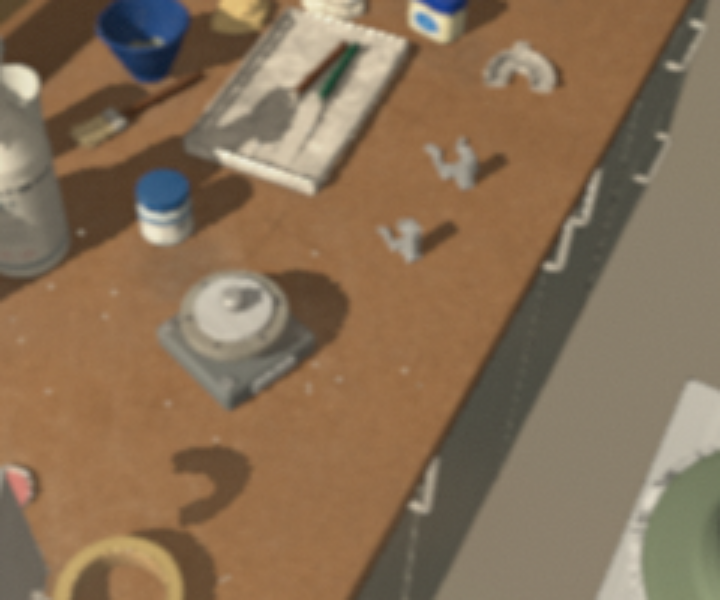

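View pics/m1.png

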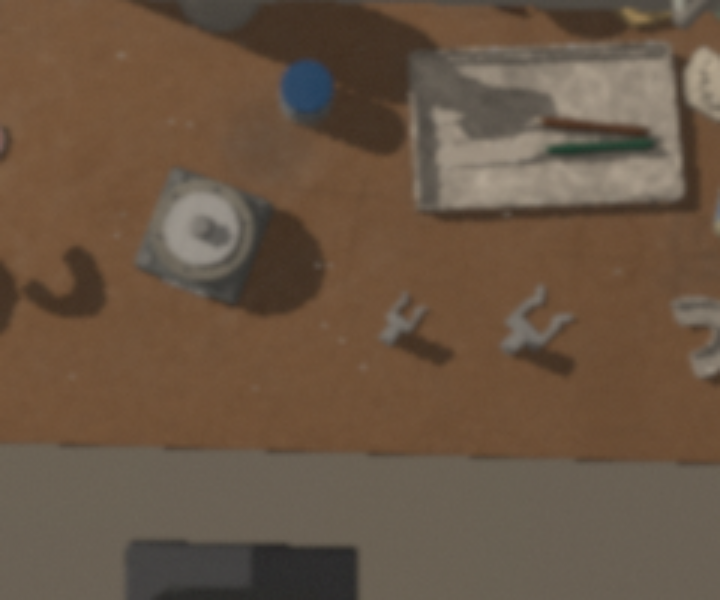

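View pics/top0.png

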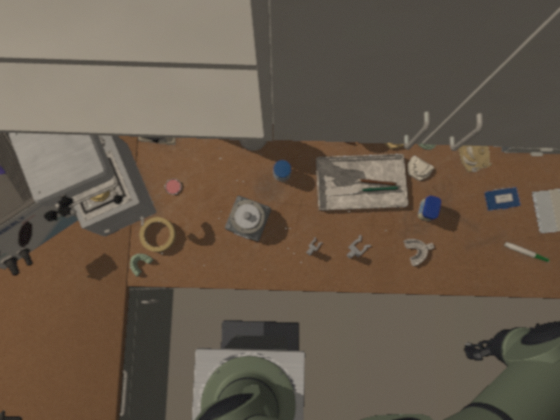

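The smaller clip is at about (314,247) in the top image, with its mouth up and to the right. The big clip is at (357,248). The stand's spindle is at (248,217), with overhead furniture along the far side. Next I'll triangulate these.

Run:
```python
from h import *
np.set_printoptions(precision=4,suppress=True)
S=bot.grab_frame("scene");T=bot.grab_frame("top")
for l in("clip","clip_tab","big_clip","stand_axis"):
    a=bot.spot_point(S,l);b=bot.spot_point(T,l)
    if a and b: print(l,tri([ray(S,a[0]["position"]),ray(T,b[0]["position"])]),at_z(T,b[0]["position"],0.),at_z(S,a[0]["position"],0.))
for n,p in(("tabtop crop",(180+388/3,140+338/3)),("armL",(180+403/3,140+294/3)),("armR",(180+422/3,140+310/3)),("tabBig",(180+513/3,140+347/3)),("wheelc",(180+203/3,140+228/3)),("edge",(300,292)),("jar",(283,170)),("tray",(318,209)),("shelf",(266,135))): print(n,at_z(T,p,0.0),at_z(T,p,0.04))
```

```text
clip (array([ 0.4659, -0.1827,  0.0045]), [0.00044713404774661305, 0.00044713404774662644]) [ 0.4667 -0.1829  0.    ] [ 0.4671 -0.1867  0.    ]
clip_tab (array([ 0.4413, -0.1633,  0.0343]), [0.0027319835847363794, 0.002731983584736645]) [ 0.4463 -0.1646  0.    ] [ 0.4502 -0.1932  0.    ]
big_clip (array([ 0.468 , -0.321 , -0.0121]), [0.008440545191233927, 0.008440545191233873]) [ 0.4591 -0.3217  0.    ] [ 0.4717 -0.3066  0.    ]
stand_axis (array([0.5437, 0.014 , 0.0643]), [0.008311113231537623, 0.00831111323153747]) [0.545  0.0144 0.    ] [ 0.5827 -0.0261  0.    ]
tabtop crop [ 0.4384 -0.1679  0.    ] [ 0.4358 -0.1653  0.04  ]
armL [ 0.4831 -0.1821  0.    ] [ 0.4792 -0.1791  0.04  ]
armR [ 0.4675 -0.2015  0.    ] [ 0.4641 -0.198   0.04  ]
tabBig [ 0.4331 -0.2935  0.    ] [ 0.4306 -0.2874  0.04  ]
wheelc [0.5442 0.0221 0.    ] [0.5386 0.0194 0.04  ]
edge [ 0.3208 -0.1424  0.    ] [ 0.3215 -0.1406  0.04  ]
jar [ 0.691  -0.0813  0.    ] [ 0.6813 -0.0812  0.04  ]
tray [ 0.5722 -0.1916  0.    ] [ 0.5659 -0.1884  0.04  ]
shelf [ 0.8015 -0.025   0.    ] [ 0.7887 -0.0264  0.04  ]
```

carry_out([
  [[0.015,-0.013,0.005,3],[0.045,-0.04,0.015,8],[0.08,-0.07,0.025,14],[0.115,-0.1,0.035,20],[0.145,-0.13,0.045,26],[0.18,-0.16,0.055,32],[0.21,-0.19,0.065,38],[0.245,-0.22,0.075,43],[0.28,-0.25,0.085,48],[0.31,-0.28,0.095,52],[0.335,-0.3,0.105,55],[0.35,-0.313,0.11,57]],
])

```text
clock: 2.4
position: [0.4376, -0.1671, 0.1221]
tool_rot: [-3.141, -0.001, -0.631]
force: [1.0, -0.7, 0.4]
grip_width: 0.0855
finger_force: 0.0
```

```bash
cat > m.py <<'E'
from h import *
import sys
np.set_printoptions(precision=4,suppress=True)
W=bot.grab_frame("wrist")
if len(sys.argv)>1: save(W,sys.argv[1])
s=bot.observe();print(s["clock"],s["position"],s["tool_rot"],s["grip_width"],s["force"]);print(np.array(W["pose"])[:3])
K=np.array(W["K"])
def pix(p):
    T=np.array(W["pose"]);c=T[:3,:3].T@(p-T[:3,3]);r=np.hypot(c[0],c[1]);th=np.arctan2(r,c[2])
    return c[:2]/r*th*K[0,0]+K[:2,2]
for l,z in(("clip",0),("clip_tab",.025),("stand_axis",.072)):
    for r in bot.spot_point(W,l)[:2]: print(l,np.round(r["position"],1),round(r["conf"],2),at_z(W,r["position"],z,True))
import pickle;pickle.dump(W,open("W_%.2f.pkl"%s["clock"],"wb"))
E
python3 m.py w1.png
```

```text
2.45 [ 0.441  -0.1592  0.1203] [-3.1388  0.0015 -0.6245] 0.08501718161305435 [ 4.3344 13.7751 -3.0709]
[[-0.5904 -0.7717 -0.2365  0.4977]
 [-0.8071  0.5643  0.1738 -0.2114]
 [-0.0007  0.2935 -0.956   0.2646]]
clip [275.8 159.2] 0.77 [ 0.4699 -0.1847  0.    ]
clip [407.3  74.5] 0.47 [ 0.4655 -0.3176  0.    ]
clip_tab [276.5 204.6] 0.97 [ 0.4439 -0.1668  0.025 ]
stand_axis [ 31.9 261. ] 0.81 [0.5375 0.0202 0.072 ]
```

View pics/w1.png

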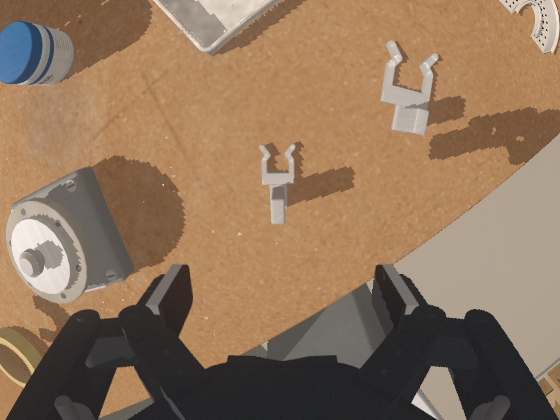

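The picture shows the small clip straight ahead: bore (277,160), tab (277,210), in line with the tool. The stand is at lower left with its axis near (33,261). The arm was still settling, so I'll look again, then lower and compare.

```bash
python3 m.py
```

```text
2.65 [ 0.4368 -0.1691  0.1223] [ 3.1413  0.     -0.6272] 0.08525314309196384 [ 0.4685 -1.0702 -0.2992]
[[-0.5852 -0.7749 -0.2388  0.4978]
 [-0.8109  0.5592  0.1726 -0.2119]
 [-0.0002  0.2946 -0.9556  0.2645]]
clip [275.7 159.3] 0.62 [ 0.4695 -0.1852  0.    ]
clip_tab [276.4 207. ] 0.89 [ 0.442  -0.1664  0.025 ]
stand_axis [ 29.2 258.6] 0.57 [0.5391 0.0209 0.072 ]
```

carry_out([
  [[0,0,0.015,0],[0,0,0.035,0],[0,0,0.045,0],[0,0,0.045,0],[0,0,0.045,0]],
])

```text
clock: 3.22
position: [0.4365, -0.1695, 0.0773]
tool_rot: [3.141, 0.001, -0.629]
force: [-0.4, -0.7, 1.3]
grip_width: 0.0852
finger_force: 0.0
```

```bash
python3 m.py w2.png
python3 - <<'E'
from h import *
import glob,pickle
fs=sorted(glob.glob("W_*.pkl"))[-2:]
Ws=[pickle.load(open(f,"rb")) for f in fs]
E
```

```text
3.2667 [ 0.4369 -0.1694  0.0778] [ 3.1416 -0.0001 -0.629 ] 0.08508342933670235 [-1.0411 -0.4215  0.552 ]
[[-0.5888 -0.7723 -0.2384  0.4969]
 [-0.8083  0.5626  0.1737 -0.2137]
 [-0.      0.295  -0.9555  0.2198]]
clip [273.  169.3] 0.94 [ 0.4689 -0.1858  0.    ]
clip_tab [274.  227.9] 0.57 [ 0.4413 -0.167   0.025 ]
```

View pics/w2.png

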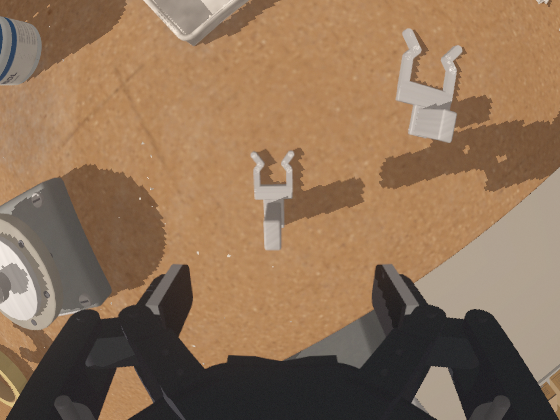

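The two heights agree that the clip lies on the worktop, with bore (273,169) and tab about (273,235). I'll correct the small offsets, descend and grip.

carry_out([
  [[0.002,-0.002,0.015,0],[0.004,-0.0045,0.035,0],[0.004,-0.0045,0.05,0],[0.004,-0.0045,0.06,0],[0.004,-0.0045,0.066,0],[0.004,-0.0045,0.066,0]],
])

```text
clock: 3.92
position: [0.4424, -0.1676, 0.0107]
tool_rot: [3.141, 0.001, -0.628]
force: [-0.1, 0.2, -0.5]
grip_width: 0.0853
finger_force: 0.0
```

carry_out([
  [[0,0,0,0],[0,0,0,0],[0,0,0,0],[0,0,0,0],[0,0,0,0],[0,0,0,0],[0,0,0,0],[0,0,0,0],[0,0,0,0],[0,0,0,0]],
], grip=0.0, grip_force=40)

```text
clock: 4.75
position: [0.4429, -0.1677, 0.0115]
tool_rot: [-3.141, -0.0, -0.628]
force: [-1.1, -0.0, 5.4]
grip_width: 0.0095
finger_force: 41.3
```

carry_out([
  [[0,0,-0.01,0],[0,0,-0.03,0],[0,0,-0.06,0],[0,0,-0.09,0],[0,0,-0.11,0],[0,0,-0.12,0],[0,0,-0.12,0],[0,0,-0.12,0],[0,0,-0.12,0]],
])

```text
clock: 5.5
position: [0.4423, -0.1674, 0.1305]
tool_rot: [3.141, 0.001, -0.628]
force: [-0.2, -0.8, -1.2]
grip_width: 0.0094
finger_force: 40.3
```

```bash
python3 m.py w3.png
```

```text
5.55 [ 0.4422 -0.1674  0.1303] [ 3.1409  0.0016 -0.628 ] 0.00947746286115678 [ 0.5078 -0.013  -0.803 ]
[[-0.5878 -0.773  -0.2389  0.5029]
 [-0.809   0.5615  0.1736 -0.2116]
 [-0.      0.2953 -0.9554  0.2729]]
clip [284.5 201.7] 0.55 [ 0.4389 -0.1681  0.    ]
clip [532.5   8.1] 0.42 [ 0.4587 -0.5028  0.    ]
stand_axis [ 37.8 260.5] 0.69 [0.5392 0.0229 0.072 ]
```

View pics/w3.png

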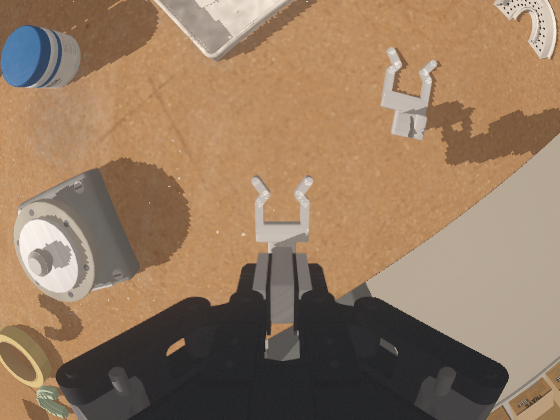

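The clip is held straight, with arm tips near (281,182) and back edge near (282,222). I'll carry it beside the stand.

carry_out([
  [[-0.008,-0.012,0,0],[-0.025,-0.04,0,0],[-0.047,-0.075,0,0],[-0.07,-0.11,0,0],[-0.092,-0.145,0,0],[-0.112,-0.177,0,0],[-0.127,-0.2,0,0],[-0.133,-0.21,0,0],[-0.133,-0.21,0,0],[-0.133,-0.21,0,0],[-0.133,-0.21,0,0]],
])

```text
clock: 6.62
position: [0.4584, 0.0794, 0.131]
tool_rot: [3.141, 0.0, -0.629]
force: [-0.1, -0.7, -0.4]
grip_width: 0.0096
finger_force: 40.3
```

```bash
python3 m.py w4.png
python3 - <<'E'
from h import *
np.set_printoptions(precision=4,suppress=True)
T=bot.grab_frame("top");S=bot.grab_frame("scene")
for n,f in(("top",T),("scene",S)):
    for l in ("stand_axis","stand"):
        for r in bot.spot_point(f,l)[:1]: print(n,l,r["position"],r["conf"],at_z(f,r["position"],.072 if l!="stand" else 0))
E
```

```text
6.6667 [0.4584 0.0792 0.1311] [ 3.1409  0.0001 -0.6297] 0.009633453383151086 [ 0.4277 -0.4015 -0.3003]
[[-0.5886 -0.7725 -0.2382  0.5188]
 [-0.8084  0.5626  0.1729  0.0353]
 [ 0.0004  0.2944 -0.9557  0.2734]]
clip [283.2 202.2] 0.59 [ 0.4552  0.0799 -0.    ]
clip_tab [279.4 281.3] 0.8 [0.405  0.1206 0.025 ]
clip_tab [279.9 201.2] 0.35 [0.4632 0.0775 0.025 ]
top stand_axis [158.7, 236.0] 0.67 [0.4686 0.2699 0.072 ]
top stand [249.6, 220.7] 0.58 [0.53   0.0157 0.    ]
scene stand_axis [255.8, 228.8] 0.96 [0.5421 0.0213 0.072 ]
scene stand [258.2, 244.4] 0.87 [0.5397 0.0193 0.    ]
```

View pics/w4.png

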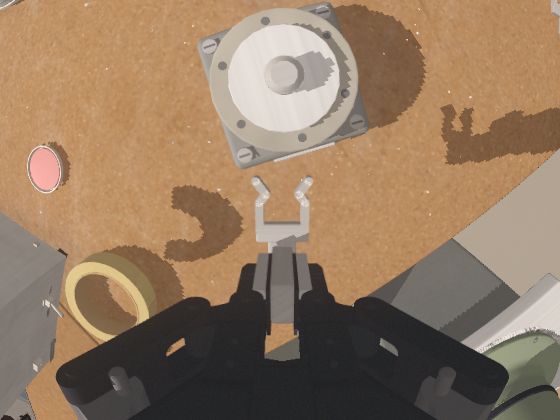

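The picture shows the hub disc around (284,78), the head at about (284,72), and the clip below it in the same column. I'll fit the hub rim and head circles and locate the clip's arms relative to them.

```bash
cat > fit.py <<'E'
from h import *
import pickle,glob,sys
from scipy.optimize import least_squares
np.set_printoptions(precision=4,suppress=True)
def run(W,c,rng):
    g=cv2.GaussianBlur(cv2.cvtColor(W["pixels"],cv2.COLOR_RGB2HSV),(3,3),0).astype(float)
    pts=[]
    for a in np.linspace(0,2*np.pi,120,endpoint=False):
        rr=np.arange(*rng,0.5);xs=c[0]+rr*np.cos(a);ys=c[1]+rr*np.sin(a)
        p=cv2.remap(g[:,:,1].astype(np.float32),xs[None].astype(np.float32),ys[None].astype(np.float32),1)[0]
        d=p[4:]-p[:-4];i=d.argmax()
        if d[i]>18: pts.append((xs[i+2],ys[i+2]))
    pts=np.array(pts);K=np.array(W["K"]);T=np.array(W["pose"])
    def proj(P):
        q=(P-T[:3,3])@T[:3,:3];r=np.hypot(q[:,0],q[:,1]);th=np.arctan2(r,q[:,2])
        return q[:,:2]/r[:,None]*th[:,None]*K[0,0]+K[:2,2]
    t=np.linspace(0,2*np.pi,360)
    def res(v):
        C=proj(np.c_[v[0]+.036*np.cos(t),v[1]+.036*np.sin(t),np.full(360,v[2])])
        cc=C.mean(0);ang=np.arctan2(*(C-cc).T[::-1]);o=ang.argsort()
        r=np.hypot(*(C-cc).T)[o];pa=np.arctan2(*(pts-cc).T[::-1])
        return np.hypot(*(pts-cc).T)-np.interp(pa,ang[o],r,period=2*np.pi)
    s=least_squares(res,[.54,.02,.072],loss="soft_l1",f_scale=.7)
    print("hub",s.x,"n",len(pts),"med",np.median(abs(res(s.x))));return s.x
if __name__=="__main__":
    W=pickle.load(open(sorted(glob.glob("W_*.pkl"),key=lambda n:float(n[2:-4]))[-1],"rb"))
    run(W,(284,80),(42,66))
    tcp=bot.observe()["position"];yaw=bot.observe()["tool_rot"][2]
    ex=np.array([np.cos(yaw),np.sin(yaw)]);ey=np.array([-ex[1],ex[0]])
    for n,p,z in (("tipL",(259,181),.1245),("tipR",(306,181),.1245),("backedge",(282,222),.1245),("netbore",(283.5,202),.119),("armoutL",(257,235),.1245),("armoutR",(309,235),.1245),("head",(284,72),.0900),("head",(284,72),.095)):
        w=at_z(W,p,z,True);d=w[:2]-tcp[:2];print(n,w,"ahead %.4f left %.4f"%(d@ex,d@ey))
    im=cv2.resize(W["pixels"][0:260,180:400,::-1],None,fx=2.7,fy=2.3);cv2.imwrite("pics/c4.png",im)
E
python3 fit.py
```

```text
hub [0.5369 0.0203 0.0598] n 22 med 0.16643933027268076
tipL [0.4992 0.0627 0.1245] ahead 0.0432 left 0.0096
tipR [0.4862 0.0449 0.1245] ahead 0.0432 left -0.0124
backedge [0.4764 0.0659 0.1245] ahead 0.0228 left -0.0012
netbore [0.4829 0.0603 0.119 ] ahead 0.0314 left -0.0019
armoutL [0.4782 0.0799 0.1245] ahead 0.0160 left 0.0112
armoutR [0.463  0.0592 0.1245] ahead 0.0160 left -0.0145
head [0.5364 0.0208 0.09  ] ahead 0.0979 left -0.0024
head [0.536  0.0212 0.095 ] ahead 0.0973 left -0.0023
```

carry_out([
  [[0.006,0,0,0],[0.018,0,0.005,0],[0.028,0,0.013,0],[0.034,0,0.022,0],[0.034,0,0.028,0],[0.034,0,0.028,0],[0.034,0,0.028,0]],
])

```text
clock: 7.7
position: [0.4855, 0.0604, 0.1025]
tool_rot: [3.14, 0.001, -0.628]
force: [0.3, 0.3, -0.3]
grip_width: 0.0096
finger_force: 40.3
```

```bash
python3 m.py w5.png; python3 -c "
import cv2;im=cv2.imread('pics/w5.png')[60:260,150:417];cv2.imwrite('pics/c5.png',cv2.resize(im,(800,600),interpolation=cv2.INTER_CUBIC))"
```

```text
7.75 [0.4857 0.0606 0.103 ] [ 3.141   0.0007 -0.628 ] 0.009480839750704373 [ 0.0046 -1.2805 -1.3268]
[[-0.588  -0.7727 -0.2393  0.5461]
 [-0.8089  0.562   0.173   0.0163]
 [ 0.0008  0.2953 -0.9554  0.245 ]]
clip_tab [279.3 282.1] 0.86 [0.4444 0.0923 0.025 ]
stand_axis [284.1 131.6] 0.85 [0.5368 0.0213 0.072 ]
```

View pics/c5.png

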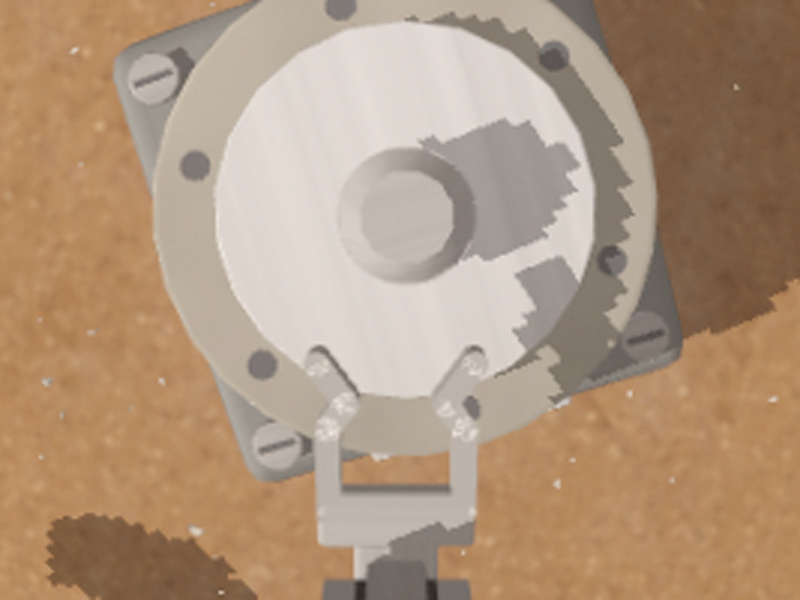

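The crop shows the head centred near column 406 and the clip centred near 397, so the clip needs about 1.5 mm along tool +y. The hub's apparent size puts its top near z = 0.061. I'll lower most of the way, then creep down and feel for it.

carry_out([
  [[0,0.0015,0.004,0],[0,0.0015,0.011,0],[0,0.0015,0.018,0],[0,0.0015,0.022,0],[0,0.0015,0.024,0],[0,0.0015,0.024,0],[0,0.0015,0.024,0]],
])

```text
clock: 8.48
position: [0.4852, 0.0592, 0.0791]
tool_rot: [3.141, 0.0, -0.628]
force: [-0.1, 0.1, -1.2]
grip_width: 0.0092
finger_force: 40.3
```

carry_out([
  [[0,0,0.0005,0],[0,0,0.001,0],[0,0,0.0015,0],[0,0,0.002,0],[0,0,0.002,0]],
])

```text
clock: 8.9
position: [0.4852, 0.0593, 0.0772]
tool_rot: [-3.142, 0.0, -0.628]
force: [0.4, 0.5, -0.8]
grip_width: 0.0098
finger_force: 40.3
```

carry_out([
  [[0,0,0.0005,0],[0,0,0.001,0],[0,0,0.0015,0],[0,0,0.0015,0]],
])

```text
clock: 9.23
position: [0.4852, 0.0592, 0.0757]
tool_rot: [3.142, 0.0, -0.628]
force: [-0.3, 0.9, -1.2]
grip_width: 0.0095
finger_force: 40.3
```

carry_out([
  [[0,0,0.0005,0],[0,0,0.001,0],[0,0,0.001,0]],
])

```text
clock: 9.48
position: [0.4852, 0.0593, 0.0747]
tool_rot: [-3.142, 0.0, -0.628]
force: [0.9, -0.2, -0.7]
grip_width: 0.0093
finger_force: 40.4
```

carry_out([
  [[0,0,0.0005,0],[0,0,0.001,0],[0,0,0.001,0]],
])

```text
clock: 9.73
position: [0.4855, 0.0594, 0.0742]
tool_rot: [-3.141, -0.0, -0.628]
force: [-2.8, 1.1, 11.0]
grip_width: 0.0091
finger_force: 42.2
```

carry_out([
  [[0,0,0.0005,0],[0,0,0.001,0],[0,0,0.001,0]],
])

```text
clock: 9.98
position: [0.4856, 0.0596, 0.0733]
tool_rot: [-3.141, -0.001, -0.628]
force: [-4.0, 1.2, 15.7]
grip_width: 0.0091
finger_force: 43.1
```

carry_out([
  [[0,0,-0.0005,0],[0,0,-0.001,0],[0,0,-0.001,0]],
])

```text
clock: 10.23
position: [0.4852, 0.0593, 0.0738]
tool_rot: [-3.141, -0.0, -0.628]
force: [0.1, 0.0, -0.4]
grip_width: 0.0094
finger_force: 40.7
```

```bash
python3 m.py w6.png; python3 -c "
import cv2;im=cv2.imread('pics/w6.png')[60:260,150:417];cv2.imwrite('pics/c6.png',cv2.resize(im,(800,600),interpolation=cv2.INTER_CUBIC))"
```

```text
10.2833 [0.4853 0.0593 0.0738] [-3.1415 -0.     -0.6281] 0.010027411321676076 [-0.4781  1.1652  1.2643]
[[-0.5879 -0.7733 -0.2376  0.5456]
 [-0.809   0.5617  0.1733  0.0151]
 [-0.0005  0.2941 -0.9558  0.2163]]
clip [280.3 202.2] 0.71 [0.4966 0.0521 0.    ]
clip_tab [278.7 282.2] 0.62 [0.4577 0.0816 0.025 ]
stand_axis [278.8 136. ] 0.74 [0.5379 0.0224 0.072 ]
```

View pics/c6.png

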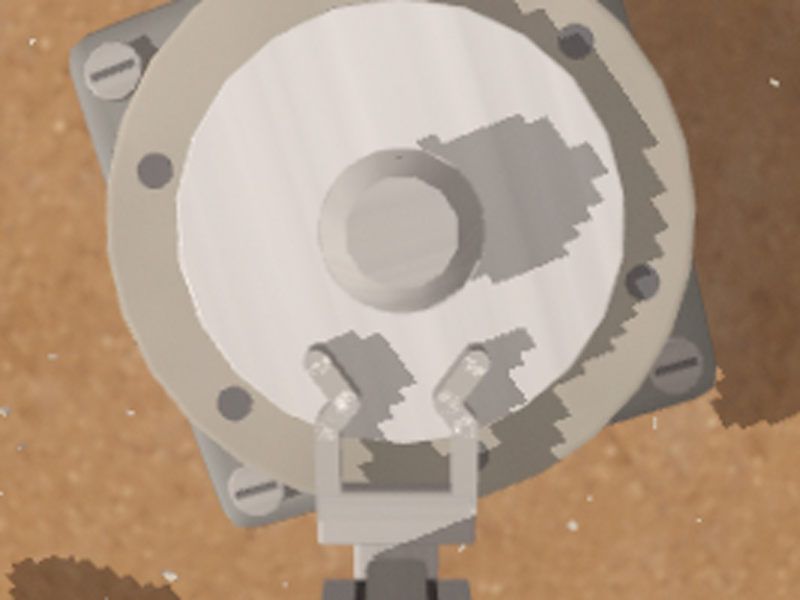

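The crop shows the head centred near column 401 and the clip near 397, aligned within about 0.4 mm. The shadows put the clip right on the hub. Sliding in.

carry_out([
  [[0.001,0.0003,0,0],[0.003,0.0003,0,0],[0.005,0.0003,0,0],[0.007,0.0003,0,0],[0.009,0.0003,0,0],[0.011,0.0003,0,0],[0.012,0.0003,0,0],[0.012,0.0003,0,0]],
])

```text
clock: 11.1
position: [0.4952, 0.0519, 0.074]
tool_rot: [-3.141, -0.0, -0.628]
force: [-1.0, 0.9, 9.5]
grip_width: 0.0094
finger_force: 42.2
```

carry_out([
  [[0.001,0,0,0],[0.002,0,0,0],[0.003,0,0,0],[0.004,0,0,0],[0.005,0,0,0],[0.005,0,0,0]],
])

```text
clock: 11.6
position: [0.4992, 0.0491, 0.0741]
tool_rot: [-3.141, -0.0, -0.628]
force: [-2.2, 2.2, 12.5]
grip_width: 0.0094
finger_force: 42.5
```

carry_out([
  [[0,0,-0.0003,0],[0,0,-0.0006,0],[0,0,-0.0006,0]],
])

```text
clock: 11.85
position: [0.4988, 0.0488, 0.0742]
tool_rot: [3.141, 0.0, -0.628]
force: [0.8, -0.8, 0.2]
grip_width: 0.0093
finger_force: 40.7
```

carry_out([
  [[0.0005,0,0,0],[0.001,0,0,0],[0.0015,0,0,0],[0.002,0,0,0],[0.002,0,0,0]],
])

```text
clock: 12.27
position: [0.5005, 0.0477, 0.0743]
tool_rot: [3.142, -0.0, -0.628]
force: [0.1, -0.1, 0.4]
grip_width: 0.0096
finger_force: 40.8
```

carry_out([
  [[0.001,0,0,0],[0.002,0,0,0],[0.003,0,0,0],[0.004,0,0,0],[0.004,0,0,0]],
])

```text
clock: 12.68
position: [0.5029, 0.0458, 0.0743]
tool_rot: [3.141, 0.002, -0.628]
force: [-7.0, 4.0, 6.5]
grip_width: 0.0093
finger_force: 41.8
```

carry_out([
  [[0.001,0,0,0],[0.002,0,0,0],[0.003,0,0,0],[0.003,0,0,0]],
])

```text
clock: 13.02
position: [0.5056, 0.0441, 0.0744]
tool_rot: [3.141, 0.001, -0.628]
force: [-3.7, 1.9, 5.3]
grip_width: 0.0097
finger_force: 41.6
```

carry_out([
  [[0.001,0,-0.0002,0],[0.002,0,-0.0002,0],[0.003,0,-0.0002,0],[0.003,0,-0.0002,0]],
])

```text
clock: 13.35
position: [0.5088, 0.0417, 0.0745]
tool_rot: [-3.142, -0.0, -0.628]
force: [-0.6, -1.0, -1.0]
grip_width: 0.0096
finger_force: 40.7
```

carry_out([
  [[0.001,0,0,0],[0.002,0,0,0],[0.003,0,0,0],[0.003,0,0,0]],
])

```text
clock: 13.68
position: [0.5114, 0.0399, 0.0746]
tool_rot: [-3.141, -0.001, -0.628]
force: [2.5, -2.7, -0.5]
grip_width: 0.009
finger_force: 40.7
```

carry_out([
  [[0.0005,0,0,0],[0.001,0,0,0],[0.0015,0,0,0],[0.0015,0,0,0]],
])

```text
clock: 14.02
position: [0.5121, 0.0393, 0.0746]
tool_rot: [3.141, 0.0, -0.628]
force: [-0.9, -1.5, 2.7]
grip_width: 0.0096
finger_force: 41.1
```

carry_out([
  [[0.0005,0,0,0],[0.001,0,0,0],[0.001,0,0,0]],
])

```text
clock: 14.27
position: [0.5128, 0.0389, 0.0746]
tool_rot: [-3.142, 0.0, -0.628]
force: [-1.6, 0.6, 4.6]
grip_width: 0.0097
finger_force: 41.3
```

carry_out([
  [[0.0005,0,0,0],[0.001,0,0,0],[0.001,0,0,0]],
])

```text
clock: 14.52
position: [0.513, 0.0388, 0.0745]
tool_rot: [3.141, 0.002, -0.627]
force: [-5.9, 3.6, 8.7]
grip_width: 0.0093
finger_force: 42.0
```

carry_out([
  [[0.0005,0,0,0],[0.0005,0,0,0]],
])

```text
clock: 14.68
position: [0.5132, 0.0388, 0.0745]
tool_rot: [3.141, 0.002, -0.627]
force: [-7.1, 5.6, 11.0]
grip_width: 0.0093
finger_force: 42.2
```

carry_out([
  [[0.0005,0,0,0],[0.0005,0,0,0]],
])

```text
clock: 14.85
position: [0.5132, 0.0387, 0.0745]
tool_rot: [3.141, 0.003, -0.627]
force: [-10.9, 6.1, 11.8]
grip_width: 0.0096
finger_force: 42.6
```

```bash
python3 m.py w7.png; python3 -c "
import cv2;im=cv2.imread('pics/w7.png')[100:300,150:417];cv2.imwrite('pics/c7.png',cv2.resize(im,(800,600),interpolation=cv2.INTER_CUBIC))"
```

```text
14.9 [0.5132 0.0387 0.0745] [ 3.1408  0.0028 -0.627 ] 0.009152213894880495 [-10.9172   7.1653  11.917 ]
[[-0.587  -0.773  -0.2405  0.574 ]
 [-0.8096  0.5606  0.174  -0.0056]
 [ 0.0003  0.2968 -0.9549  0.2168]]
clip_tab [280.5 285.4] 0.56 [0.4824 0.0618 0.025 ]
stand_axis [282.  210.3] 0.76 [0.5371 0.021  0.072 ]
```

View pics/c7.png

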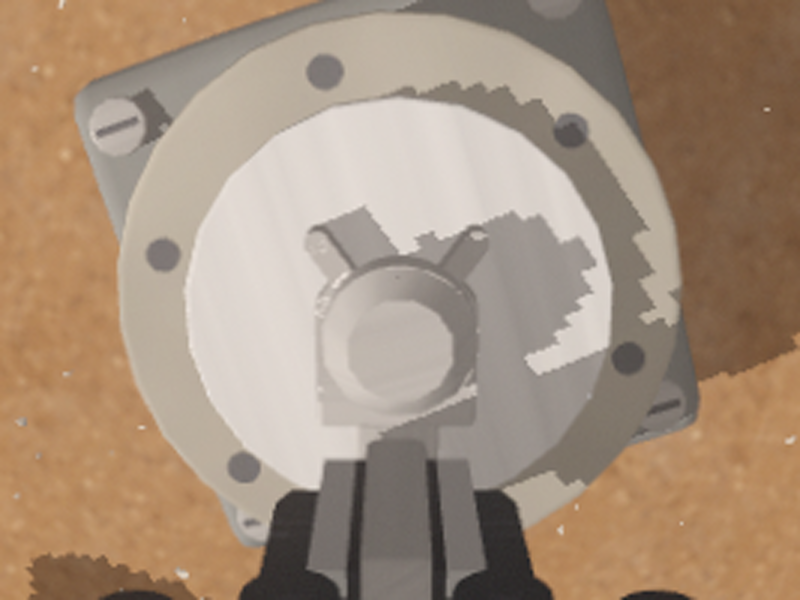

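The crop shows the clip's arms past the head at (318,240) and (478,235), and its body under the head. The force rose sharply with no further travel, so it is home. I'll relieve the load and release.

carry_out([
  [[-0.0006,0,-0.0003,0],[-0.001,0,-0.0005,0],[-0.001,0,-0.0005,0]],
])

```text
clock: 15.3
position: [0.513, 0.0387, 0.0747]
tool_rot: [3.141, 0.001, -0.627]
force: [-4.7, 3.6, -0.7]
grip_width: 0.0099
finger_force: 40.6
```

carry_out([
  [[0,0,0,0],[0,0,0,0],[0,0,0,0],[0,0,0,0],[0,0,0,0],[0,0,0,0]],
], grip=0.04)

```text
clock: 15.8
position: [0.5139, 0.0381, 0.0751]
tool_rot: [-3.141, -0.0, -0.628]
force: [0.1, 0.5, -0.0]
grip_width: 0.04
finger_force: 0.0
```

carry_out([
  [[0,0,-0.005,0],[0,0,-0.02,0],[0,0,-0.045,0],[-0.01,0,-0.07,0],[-0.03,0,-0.09,0],[-0.045,0,-0.1,0],[-0.05,0,-0.1,0],[-0.05,0,-0.1,0]],
])

```text
clock: 16.47
position: [0.473, 0.0683, 0.1756]
tool_rot: [-3.14, -0.001, -0.627]
force: [0.2, -0.1, 0.8]
grip_width: 0.04
finger_force: 0.0
```

```bash
python3 m.py w8.png; python3 -c "
import cv2;im=cv2.imread('pics/w8.png')[50:250,150:417];cv2.imwrite('pics/c8.png',cv2.resize(im,(800,600),interpolation=cv2.INTER_CUBIC))"
```

```text
16.5167 [0.4734 0.0677 0.1751] [-3.1412 -0.0003 -0.6273] 0.039985944263215785 [ 0.4242  0.4573 -0.3352]
[[-0.5867 -0.7744 -0.2369  0.5332]
 [-0.8098  0.5605  0.1736  0.0241]
 [-0.0016  0.2937 -0.9559  0.3182]]
clip [282.9 102.8] 0.73 [0.5405 0.0181 0.    ]
clip_tab [282.7 145.6] 0.61 [0.5087 0.0414 0.025 ]
stand_axis [281.9 105.5] 0.75 [0.5377 0.0213 0.072 ]
```

View pics/c8.png

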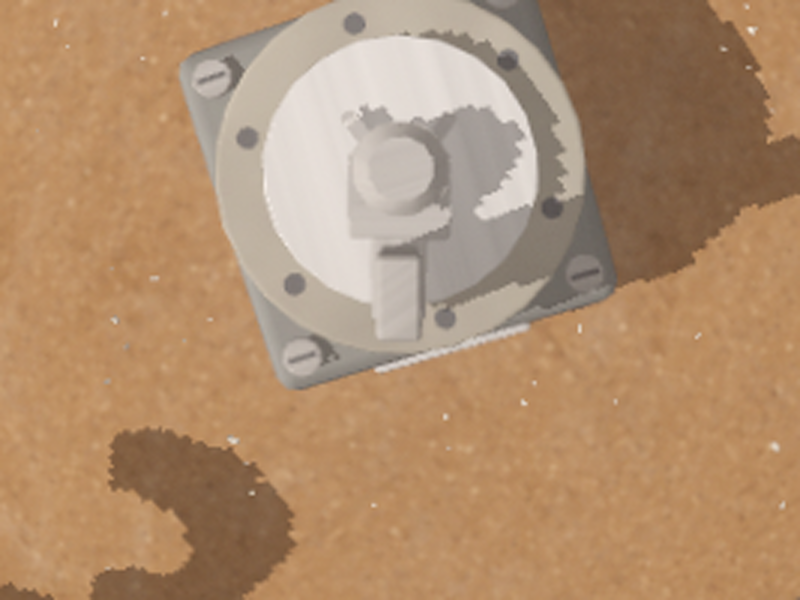

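The clip sits round the spindle under the head, with its tab free at about (398,290), and the gripper is clear.

```bash
python3 -c "
from workcell import bot
print(bot.job_done())"
```

```text
the job is handed in; nothing more can be done
None
```

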